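# Locate a weld test plate in its fixture and throw the toggle clamp

## Robot

A 6-joint arm with a two-finger parallel gripper is mounted at the origin on a cart in front of the work surface, level with it; the furniture and walls round the work are solid. World frame = base frame: x ahead of the robot, y to its left, z up, the work surface at z = 0. Lengths are in m, angles in rad, forces in N, time in s.
With the tool pointing down it reaches from about 0.375 to 0.975 m from the base axis. Payload 3.8 kg.
Tool frame: the origin (TCP) lies midway between the tips of the shut fingers; the grasp point (between the pads) lies 19 mm behind it; x points along the fingers, y is the direction in which the jaws open and shut, and the axes are right-handed (so a half turn about x gives the same grasp; the last joint's range is limited). The gripper opens to 88 mm and grips with 3 to 60 N. Pads are 18 mm wide; open, the fingers measure 123 mm over their backs; the gripper's body (75 mm by 187 mm) begins 45 mm behind the grasp point.
Start: joints at [1.075, 0.264, 1.604, -0, 1.274, -0.037], TCP at [0.299, 0.605, 0.239] pointing down, gripper open.
Joint ranges: [-2.63, 2.63], [-0.94, 2.18], [0.31, 2.57], [-1.31, 4.45], [0, 2.66], [-2.55, 2.55]. Speed limits (rad/s): [2.57, 2.57, 3.14, 3.14, 3.14, 3.14].

## Interface

Orientations are given as a rotation vector (axis times angle).
In Python, from cell import manip, inverse_kinematics, cams, order gives the robot as it stands. Calls block until the motion is done:
- manip.move_pose(position, orientation): joint-space move of the TCP to a pose.
- manip.move_linear(position, rate=0.15, rot=None): straight line of the TCP; rot=None keeps the orientation; rate is the mean speed in m/s.
- manip.set_joints(angles): joint-space move.
- manip.set_gripper(opening, force=None): finger opening in m; force is the grip in N (None keeps the last); returns when the fingers have stopped.
- manip.dwell(seconds).
- inverse_kinematics(position, orientation): joint angles nearest the present ones, or None.
- manip.state(): the state.
- cams.capture(name): name is "scene" or "top"; returns a dict with "image" (384x512x3 uint8, blue, green, red), "z_map" (384x512 float32, m along the optical axis (not along the pixel's ray), 0 where there is no reading), "intrinsics" (3x3 intrinsics, pixels), "position" and "orientation" of the camera in the world. Camera axes: x right, y down, z forward; pixel columns grow to the right and rows downward; lengths in m; the calibration is good to about 2 mm. A picture is of the moment at which its call begins.
A pose or a line that the arm cannot do raises manip.IKError and nothing moves.
- order.close_job(): hands the job in, once; it reports no verdict.
The state is a dict: "clock": time; "joint_pos": joint angles; "joint_velocities": joint speeds; "tau": joint torques, N m; "tool_pos": TCP position; "tcp_rot": TCP orientation; "contact_force": force on the tool from outside, world axes, zero at the start; "moment": the same for the moment, N m; "gripper_width": finger opening in m.
Only numpy, scipy, OpenCV 4.12 (cv2) and the standard library are available. Lean on these libraries where they do the work, as an engineer would, in place of code of your own. Each camera call takes 0.05 s, during which the arm holds its last target.

## Task

Get the weld test plate held in the welding fixture, ready for its next bead. With the clamp still open, slide the plate along the fixture's base until it is fully home, its long far edge flush against the side rail and its end against the end stop below the clamp; then swing the clamp's lever over and push it down past its centre, so that it snaps over and stays locked with the rubber foot pressing on the plate. Leave the magnet square, the short flat bar and the cold chisel where they lie.

Things in the scene. Friction and masses are not known exactly. Their poses are not given: they have to be found in the camera images.
- fixture: welding fixture bolted to the bench: bright flat base, 135 x 325 x 10 mm; origin at bench height under the home centre of the test plate; y along its length towards the clamp, x towards the side rail, z up. Dark side rail (face at x = 29 mm, from y = -80 to 75 mm) and short end stop (face at y = 84.5 mm, 40 mm wide), both 16 mm higher than the base. Clamp foot from y = 107 to 177 mm
- coupon: dark weld test plate, 58 x 169 x 8 mm, about 0.6 kg (3 to 8 N to slide), lying loose on the fixture's base, short of rail and stop and a little askew; x across it, y along its length; origin at the centre of its underside. Fully home, its origin is at x = 0, y = 0, z = 10 mm in the fixture's frame and its y axis along the fixture's
- lever_grip (a point): centre of the clamp lever's black grip, 80 mm long, 16 mm thick, 17 mm wide. In the fixture's frame, always at x = 0: open, the lever stands up, this point at y = 146, z = 154 mm, its top at z = 190 mm. Swung towards +y and let go below 45 deg it sinks to z = 100 mm, foot on the plate. About 5 N straight down then takes it past its centre (z = 66 mm); locked, it lies level at y = 245, z = 46 mm
- clamp_arm (a joint): hinge of the clamp's hold-down arm, rad: 0 fully open (arm up, clear of the plate), about 1.25 with the arm level and its foot on the plate; it is linked to the lever and moves with it
- clamp_spindle: sprung rubber foot, 18 mm across, on a screw at the arm's end; origin at the middle of its face. Clamped, it stands on the plate at x = 0, y = 55 mm of the fixture and presses with about 30 N; open, it stands at y = 82, z = 88 mm, pointing over the plate
- magnet_square: red-sided triangular welding magnet, 66 x 96 x 17 mm, lying loose on the bench behind the fixture; origin at the centre of its underside; a bystander
- flat_bar: short rusty flat bar, 40 x 129 x 8 mm, lying loose on the bench behind the fixture; origin at the centre of its underside; a bystander
- cold_chisel: cold chisel, 21 x 154 x 16 mm, lying loose on the bench left of the fixture; origin at the centre of its underside; a bystander

How it is judged:
By the outcome, as a careful person would: the job done as asked, in the order asked, and still so for the second after the job is handed in, with the robot touching nothing.
It also fails if it takes over 58 s, if anything falls off the work surface, if the arm or the gripper's body presses on something with over 40 N, if the wrist force passes 120 N, or if a joint passes its speed limit or range.

## Working session

There is one attempt and no reset: what is moved stays moved. The work goes in short steps, each a Python script; the robot and the scene stay as the last script left them, time stands still between calls to the robot, and variables do not carry over. Pictures are saved under pics/ and viewed, and the job is handed in when it is done.

```bash
mkdir -p pics; ls; python3 - <<'E'
from cell import manip,cams
import cv2,numpy as np
for n in("scene","top"):
    c=cams.capture(n); cv2.imwrite(f"pics/{n}0.png",c["image"]); np.savez(f"{n}0.npz",**c)
    print(n,c["position"],c["orientation"],c["intrinsics"])
s=manip.state();print(s["clock"],s["tool_pos"],s["tcp_rot"],s["gripper_width"],s["contact_force"])
E
```

```text
pics
scene [ 0.1126245  -0.46887722  0.49349555] [-1.92109631  0.64387432 -0.44948526] [[365.61898816   0.         256.6779018 ]
 [  0.         365.61898816 188.29286341]
 [  0.           0.           1.        ]]
top [0.44104825 0.1801845  0.99631972] [-2.080358    2.13632176 -0.22296532] [[347.68471153   0.         263.58502764]
 [  0.         347.68471153 197.57292738]
 [  0.           0.           1.        ]]
0.1 [0.29863159 0.60463024 0.23750307] [ 0.35822589  1.54120247 -0.36132823] 0.08810500800649514 [-0.08804971 -0.29104797 -0.68932192]
```

View pics/scene0.png

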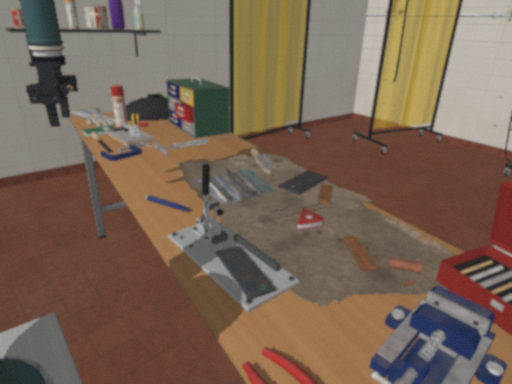

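View pics/top0.png

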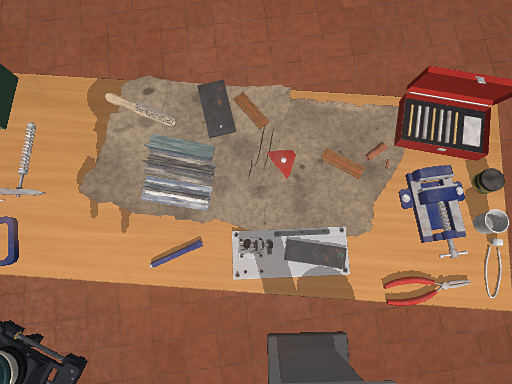

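```bash
cat > h.py <<'E'
import numpy as np,cv2
from scipy.spatial.transform import Rotation as R
def ray(c,uv,z):
    uv=np.atleast_2d(uv).astype(float);K=c["intrinsics"]
    d=np.c_[(uv-[K[0,2],K[1,2]])/K[0,0],np.ones(len(uv))]@R.from_rotvec(c["orientation"]).as_matrix().T
    p=np.asarray(c["position"]); return p+d*((z-p[2])/d[:,2])[:,None]
def cloud(c):
    K=c["intrinsics"];z=c["z_map"];v,u=np.mgrid[:384,:512]
    P=np.stack([(u-K[0,2])/K[0,0]*z,(v-K[1,2])/K[1,1]*z,z],-1)
    return P@R.from_rotvec(c["orientation"]).as_matrix().T+c["position"]
def proj(c,P):
    q=(np.atleast_2d(P)-c["position"])@R.from_rotvec(c["orientation"]).as_matrix()
    K=c["intrinsics"]; return q[:,:2]/q[:,2:]*K[0,0]+[K[0,2],K[1,2]]
E
python3 - <<'E'
import numpy as np,cv2
a=cv2.imread("pics/top0.png")[220:285,225:355];cv2.imwrite("pics/t0c.png",cv2.resize(a,None,fx=6,fy=6,interpolation=cv2.INTER_CUBIC))
a=cv2.imread("pics/scene0.png")[155:315,160:305];cv2.imwrite("pics/s0c.png",cv2.resize(a,None,fx=3.7,fy=3.7,interpolation=cv2.INTER_CUBIC))
from h import *
for n in("top","scene"):
    c=dict(np.load(n+"0.npz"));P=cloud(c)
    print(n,"z valid",(c["z_map"]>0).mean())
    m=(np.abs(P[...,2]-.010)<.05)&(P[...,0]>.1)
    if n=="top":
        print(P[250,235:350:6,2].round(4)); print(P[225:285:3,320,2].round(4)); print(P[150,250:320:10,2].round(4))
E
```

```text
top z valid 0.9961496988932291
[ 0.0077  0.0154  0.0128  0.059   0.0397  0.0098  0.0236  0.0093  0.01
  0.0178  0.0171  0.0154  0.0165  0.0197  0.0143  0.018   0.0167  0.0152
  0.0163 -0.0011]
[ 1.800e-03  9.900e-03  2.280e-02  1.060e-02  1.070e-02  1.110e-02
  1.180e-02  1.890e-02  1.570e-02  1.710e-02  1.800e-02  1.710e-02
  9.963e-01  1.520e-02  9.000e-03  1.100e-02  1.010e-02  1.200e-03
 -1.000e-04 -1.200e-03]
[0.0033 0.003  0.0059 0.018  0.0189 0.0039 0.0018]
scene z valid 0.8914133707682291
```

View pics/t0c.png

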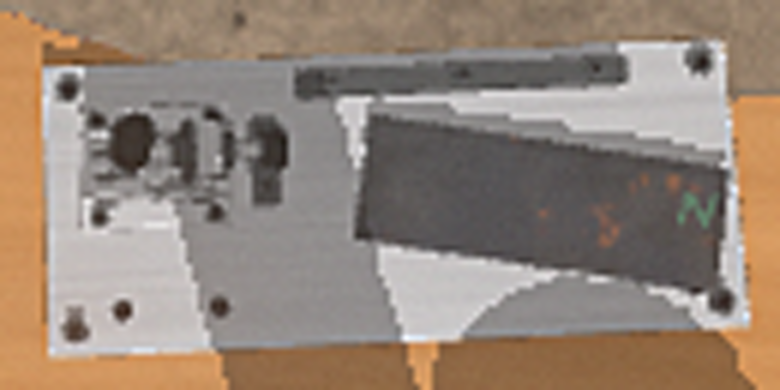

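View pics/s0c.png

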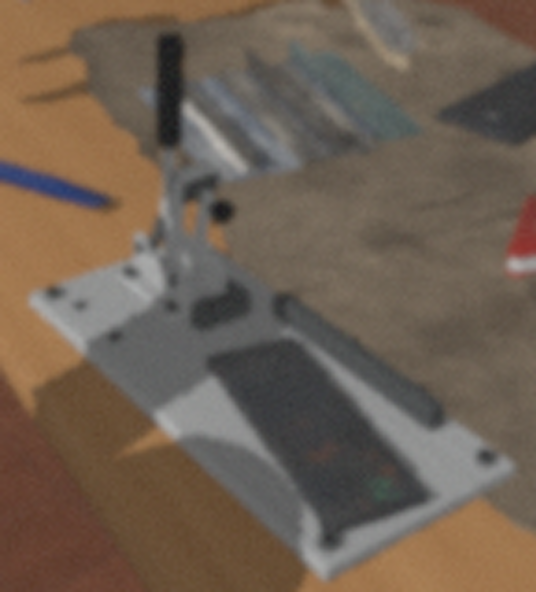

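```bash
python3 - <<'E'
from h import *
c=dict(np.load("top0.npz"))
def f(p): return (np.array(p,float)+.5)/6-.5+[225,220]
for n,z,p in(("base",.010,[(44,68),(722,42),(748,325),(52,355)]),("railTop(near edge L,R; far L,R)",.026,[(296,98),(627,80),(296,70),(627,52)]),("plate",.018,[(372,115),(727,170),(712,292),(357,238)]),("stop R edge",.026,[(282,165),(282,204),(254,204)]),("grip top",.19,[(132,142)])):
    P=ray(c,f(p),z)[:,:2];print(n,P.round(4).tolist(),[np.linalg.norm(P[i]-P[i-1]).round(4) for i in range(len(P))])
    if len(P)==4: 
        print(P.mean(0), np.degrees(np.arctan2(*(P[0]-P[1]))), np.degrees(np.arctan2(*(P[3]-P[2]))))
s=dict(np.load("scene0.npz"))
def g(p): return (np.array(p,float)+.5)/3.7-.5+[160,155]
for n,z,p in(("base near corner L, BR(-y near),far -y",.010,[(32,298),(326,572),(512,465)]),("plate",.018,[(208,362),(290,338),(435,492),(322,525)]),("rail top near ends",.026,[(277,308),(428,420)])):
    print("scene",n,ray(s,g(p),z)[:,:2].round(4).tolist())
E
```

```text
base [[0.5593, 0.2717], [0.5631, -0.0502], [0.4318, -0.0523], [0.4266, 0.2689]] [np.float64(0.1327), np.float64(0.3219), np.float64(0.1313), np.float64(0.3213)]
[0.49519718 0.10955105] -0.6782237775988558 -0.9163541960649315
railTop(near edge L,R; far L,R) [[0.5403, 0.1532], [0.5445, -0.001], [0.5533, 0.1528], [0.5576, -0.0018]] [np.float64(0.156), np.float64(0.1542), np.float64(0.154), np.float64(0.1547)]
[0.54893054 0.07580098] -1.589917836702275 178.40478958541374
plate [[0.5322, 0.1177], [0.5024, -0.0461], [0.4471, -0.035], [0.4757, 0.1269]] [np.float64(0.0572), np.float64(0.1666), np.float64(0.0564), np.float64(0.1645)]
[0.48934228 0.0408663 ] 10.32355573375227 10.043954019972707
stop R edge [[0.5096, 0.1607], [0.4918, 0.1612], [0.4921, 0.1741]] [np.float64(0.022), np.float64(0.0178), np.float64(0.0129)]
grip top [[0.5083, 0.2214]] [np.float64(0.0)]
scene base near corner L, BR(-y near),far -y [[0.4263, 0.2659], [0.4313, -0.0547], [0.5648, -0.0494]]
scene plate [[0.4752, 0.1246], [0.5308, 0.1168], [0.5084, -0.0482], [0.4445, -0.0332]]
scene rail top near ends [[0.537, 0.14], [0.539, -0.0063]]
```

```bash
cat >> h.py <<'E'
O=np.array([.5128,.0775]);YAW=np.radians(1.1)
Rz=np.array([[np.cos(YAW),-np.sin(YAW)],[np.sin(YAW),np.cos(YAW)]])
def W(x,y,z): # fixture mm -> world m
    return np.r_[O+Rz@(np.array([x,y])/1e3),z/1e3]
def F(p): return np.r_[Rz.T@(np.array(p[:2])-O),p[2]]*1e3
def down(deg): # jaw axis at deg in fixture frame
    a=np.radians(deg)+YAW; x=np.array([0,0,-1.]);y=np.array([np.cos(a),np.sin(a),0])
    return R.from_matrix(np.c_[x,y,np.cross(x,y)]).as_rotvec()
E
python3 - <<'E'
from h import *
from cell import manip,inverse_kinematics as ik
for n,a,b in(("side",W(-86,-36,120),90),("end",W(0,-120,120),0),("lev",W(0,119,240),0),("levend",W(0,245,54),0)):
    for d in(b,b-180):
        q=ik(a,down(d));print(n,d,None if q is None else np.round(q,2))
E
```

```text
side 90 [ 0.03 -0.1   2.23 -0.    1.01 -1.56]
side -90 [ 0.03 -0.1   2.23 -0.    1.01  1.59]
end 0 [-0.13  0.07  2.06 -0.    1.01 -0.15]
end -180 None
lev 0 [ 0.32  0.02  1.88 -0.    1.24  0.3 ]
lev -180 None
levend 0 [ 0.52  0.3   1.92 -0.    0.92  0.5 ]
levend -180 None
```

```bash
python3 - <<'E'
from h import *
from cell import manip,cams
o=down(90)
manip.move_pose(W(-92,-36,250),o)
manip.set_gripper(.088)
manip.move_linear(W(-92,-36,40),rate=.2)
manip.move_linear(W(-92,-36,12.5),rate=.05)
s=manip.state();f0=np.array(s["contact_force"]);print(s["clock"],F(s["tool_pos"]),f0.round(1))
for x in list(range(-80,-44,6))+list(range(-44,-30,2)):
    manip.move_linear(W(x,-36,12.5),rate=.05)
    s=manip.state();f=np.array(s["contact_force"])-f0
    print(x,F(s["tool_pos"]).round(1),f.round(1))
    if f[0]<-14:break
print(s["clock"])
c=cams.capture("top");cv2.imwrite("pics/t1.png",c["image"]);np.savez("t1.npz",**c)
cv2.imwrite("pics/t1c.png",cv2.resize(c["image"][210:295,225:355],None,fx=6,fy=6,interpolation=cv2.INTER_CUBIC))
E
```

```text
4.2917 [-92.12762831 -35.9937601   12.28031386] [ 0.2 -0.3  0.5]
-80 [-79.2 -36.   12.8] [-0.5  0.4  0.2]
-74 [-73.9 -36.   12.4] [ 0.3  1.  -0.5]
-68 [-68.8 -36.2  12. ] [-2.2 -1.1 -1.7]
-62 [-62.1 -36.   12.3] [-1.6 -0.3 -1.2]
-56 [-55.8 -36.   12.5] [-2.1  0.1 -0.9]
-50 [-50.  -36.   12.4] [-2.1 -0.5 -0.1]
-44 [-44.6 -35.8  12.2] [-4.4  0.7 -1.4]
-42 [-43.2 -35.8  12.1] [-6.1  0.5  0.7]
-40 [-41.2 -35.8  12.2] [-5.8 -0.1  0.4]
-38 [-39.2 -35.8  12.2] [-5.4  0.5  0.7]
-36 [-38.3 -35.8  12.1] [-8.9 -0.1  5. ]
-34 [-38.2 -35.8  12. ] [-15.1  -0.6  10.4]
7.5333
```

View pics/t1c.png

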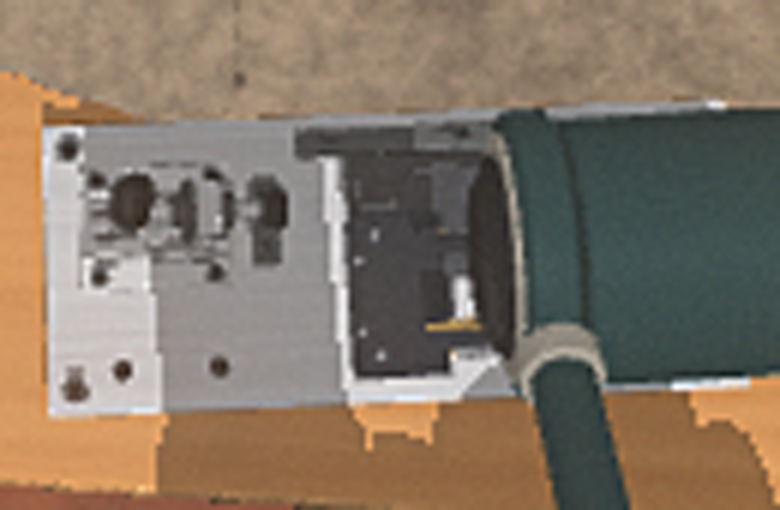

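```bash
python3 - <<'E'
from h import *
from cell import manip,cams
manip.move_linear(W(-60,-36,12.5),rate=.1)
manip.move_linear(W(-60,-36,80),rate=.2)
o=down(0)
manip.move_pose(W(0,-165,80),o)
manip.set_gripper(.02)
manip.move_linear(W(0,-165,12.5),rate=.12)
s=manip.state();f0=np.array(s["contact_force"]);print(s["clock"],F(s["tool_pos"]),f0.round(1))
for y in list(range(-150,-100,10))+list(range(-102,-80,2)):
    manip.move_linear(W(0,y,12.5),rate=.06)
    s=manip.state();f=np.array(s["contact_force"])-f0
    print(y,F(s["tool_pos"]).round(1),f.round(1))
    if f[1]<-16:break
manip.move_linear(W(0,-125,12.5),rate=.1)
manip.move_linear(W(0,-125,80),rate=.2)
manip.move_pose(W(-75,-80,60),down(90))
manip.set_gripper(.088)
print(manip.state()["clock"])
E
```

```text
11.4667 [   0.35731904 -165.08709883   12.74482883] [ 1.1 -0.   1.5]
-150 [   0.3 -149.5   13. ] [ 0.  -1.  -2.2]
-140 [-1.000e-01 -1.396e+02  1.250e+01] [-0.7  0.  -1.8]
-130 [-1.000e-01 -1.296e+02  1.240e+01] [-0.6 -1.4 -1.5]
-120 [  -0.  -119.8   12.5] [-1.9 -0.3 -1.5]
-110 [  -0.  -109.8   12.5] [-1.2 -0.9 -1.4]
-102 [  -0.  -101.8   12.5] [-1.1 -1.4 -0.8]
-100 [   0.  -100.2   12.5] [-2.1 -4.4 -2.2]
-98 [  0.  -98.2  12.5] [-0.7 -3.7 -1.7]
-96 [  0.  -96.5  12.5] [-1.5 -5.7 -2.8]
-94 [  0.1 -96.3  12.6] [ -1.5 -13.4  -2.1]
-92 [  0.1 -96.   12.6] [ -1.3 -21.7  -2.6]
18.0667
```

```bash
python3 - <<'E'
from h import *
from cell import manip,cams
for n in("top","scene"):
    c=cams.capture(n);np.savez(n+"2.npz",**c)
    a=c["image"][220:285,225:355] if n=="top" else c["image"][155:315,160:305]
    k=6 if n=="top" else 3.7
    cv2.imwrite(f"pics/{n}2c.png",cv2.resize(a,None,fx=k,fy=k,interpolation=cv2.INTER_CUBIC))
E
```

```text
(no output)
```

View pics/top2c.png

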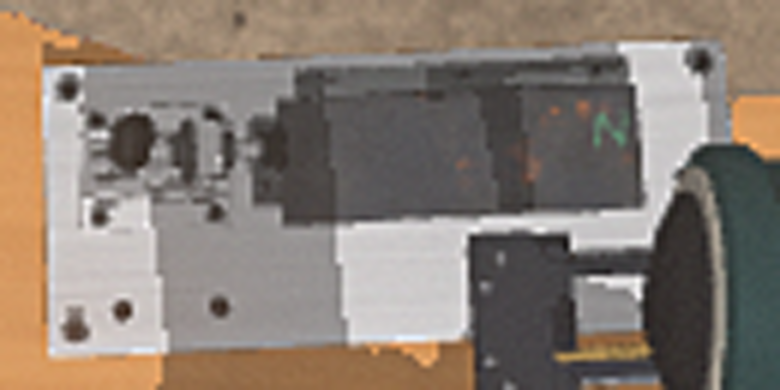

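View pics/scene2c.png

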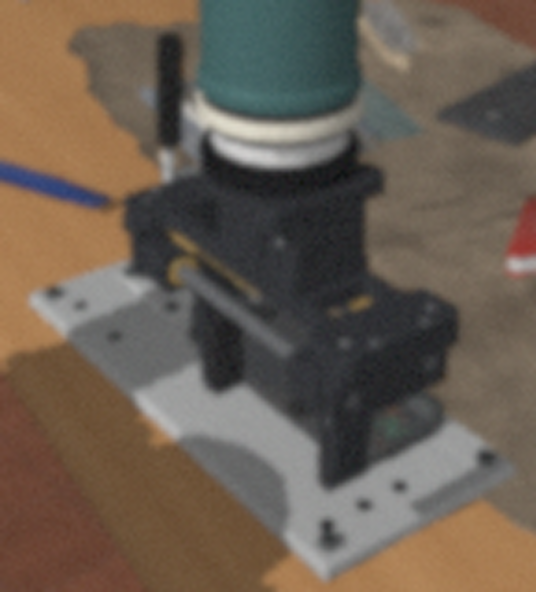

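```bash
sed -i 's/O=np.array(\[.5128,.0775\])/O=np.array([.5128,.0755])/' h.py; python3 - <<'E'
from h import *
from cell import manip,cams
manip.move_linear(W(-55,-34,60),rate=.15,rot=down(90))
manip.move_linear(W(-55,-34,12.5),rate=.12)
s=manip.state();f0=np.array(s["contact_force"])
manip.move_linear(W(-42,-34,12.5),rate=.06)
for x in list(range(-40,-30,2)):
    manip.move_linear(W(x,-34,12.5),rate=.05)
    s=manip.state();f=np.array(s["contact_force"])-f0
    print(x,F(s["tool_pos"]).round(1),f.round(1))
    if f[0]<-14:break
manip.move_linear(W(-60,-34,12.5),rate=.1)
manip.move_linear(W(-60,-34,120),rate=.3)
manip.move_linear(W(-60,-34,250),rate=.4)
manip.move_pose(W(0,115,250),down(0))
manip.set_gripper(0)
print(manip.state()["clock"])
for n in("top","scene"):
    c=cams.capture(n);np.savez(n+"3.npz",**c)
    a=c["image"][220:285,225:355] if n=="top" else c["image"][155:315,160:305]
    k=6 if n=="top" else 3.7
    cv2.imwrite(f"pics/{n}3c.png",cv2.resize(a,None,fx=k,fy=k,interpolation=cv2.INTER_CUBIC))
E
```

```text
-40 [-40.  -34.   12.5] [0.1 0.1 0.4]
-38 [-38.3 -34.   12.3] [-0.2 -1.1  0.7]
-36 [-38.1 -34.   12.1] [-4.7 -1.2  5.4]
-34 [-37.9 -34.   11.9] [-10.2  -1.5   9.2]
-32 [-37.7 -34.   11.6] [-13.8  -1.7  13.6]
25.1333
```

View pics/top3c.png

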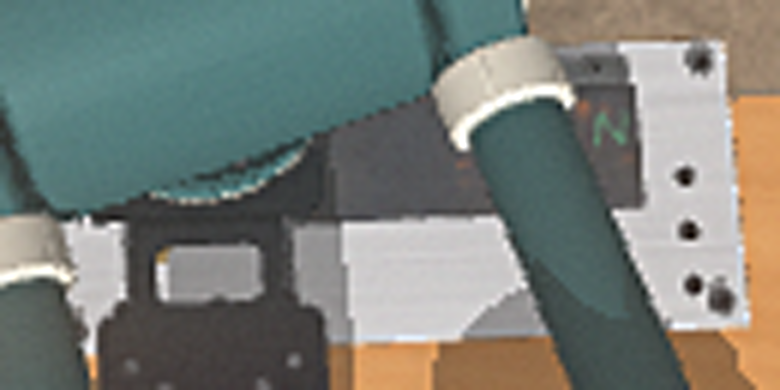

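View pics/scene3c.png

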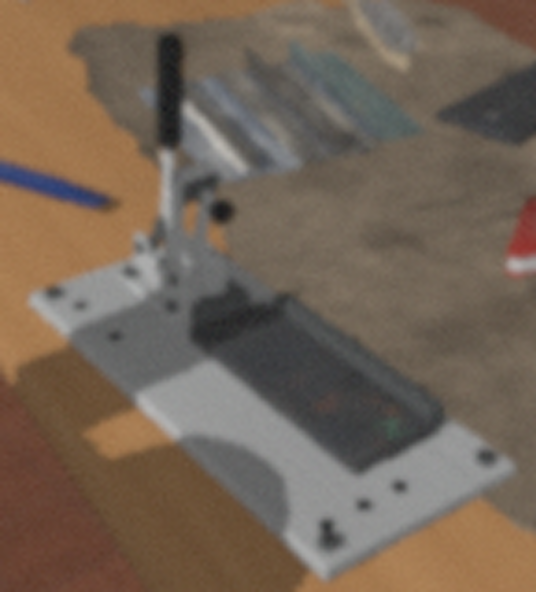

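```bash
python3 - <<'E'
from h import *
from cell import manip,cams
manip.move_linear(W(0,115,162),rate=.25)
s=manip.state();f0=np.array(s["contact_force"]);print(s["clock"],F(s["tool_pos"]).round(1))
for th in [2,8,15,22,29,36,43,50,57,63,69,75,80]:
    t=np.radians(th); y=140+112*np.sin(t)-8*np.cos(t)-9; z=49+112*np.cos(t)+8*np.sin(t)
    manip.move_linear(W(0,y,z),rate=.09)
    s=manip.state();f=np.array(s["contact_force"])-f0
    print(th,round(y),round(z),F(s["tool_pos"]).round(1),f.round(1))
    if np.linalg.norm(f)>35: print("stop");break
print(s["clock"])
for n in("scene",):
    c=cams.capture(n);np.savez(n+"4.npz",**c)
    a=c["image"][115:315,140:305]
    cv2.imwrite(f"pics/{n}4c.png",cv2.resize(a,None,fx=3,fy=3,interpolation=cv2.INTER_CUBIC))
E
```

```text
25.7333 [-1.00e-01  1.15e+02  1.62e+02]
2 127 161 [  1.3 128.1 163.3] [-0.8  0.  -0.2]
8 139 161 [1.000e-01 1.394e+02 1.613e+02] [-0.2 -1.1  0.5]
15 152 159 [ -0.2 152.9 159. ] [-0.1 -0.8  0.1]
22 166 156 [ -0.2 166.1 155.5] [-0.8 -0.6 -0. ]
29 178 151 [ -0.3 178.8 150.4] [-0.3  0.2 -0. ]
36 190 144 [ -0.4 190.7 143.7] [ 0.  -0.5 -0.1]
43 202 136 [ -0.4 201.8 135.7] [-0.4 -0.4 -0.7]
50 212 127 [ -0.6 211.8 126.3] [-1.2 -0.5  0.5]
57 221 117 [ -0.6 220.6 115.8] [ 0.  -0.5  0.2]
63 227 107 [2.000e-01 2.274e+02 1.069e+02] [ 0.2 -1.9  1.8]
69 233 97 [  0.5 232.3  97. ] [ 0.  -4.1  4.8]
75 237 86 [1.000e-01 2.368e+02 8.590e+01] [ 1.  -3.5  3.5]
80 240 76 [ -1.  240.   75.6] [-1.6 -1.  -0.1]
29.5083
```

View pics/scene4c.png

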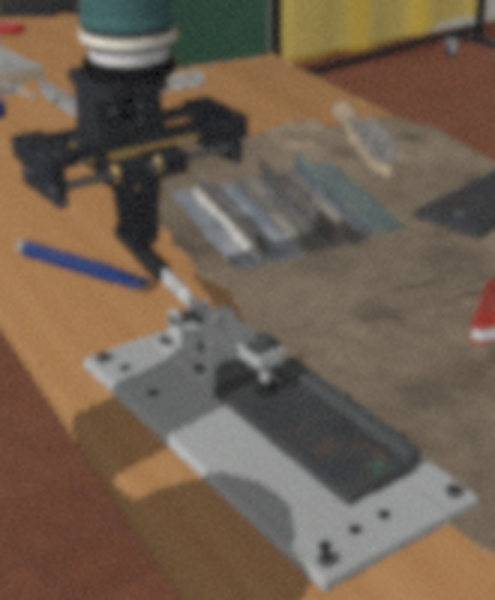

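Lever is down, arm level with the foot on the plate; the force dropped, so it may have snapped over. I'll push to the end and then retreat.

```bash
python3 - <<'E'
from h import *
from cell import manip,cams
s=manip.state();f0=np.array([.2,0,0])
print(s["contact_force"],s["clock"])
f0=np.array(s["contact_force"])
for z in [70,65,60,57,55,53,51]:
    manip.move_linear(W(0,240,z),rate=.06)
    s=manip.state();f=np.array(s["contact_force"])-f0
    print(z,F(s["tool_pos"]).round(1),f.round(1))
    if f[2]>10:break
manip.move_linear(W(0,240,120),rate=.15)
manip.move_linear(W(0,260,230),rate=.3)
manip.move_pose([.30,.60,.25],down(60))
manip.dwell(.3)
s=manip.state();print(s["clock"],np.round(s["contact_force"],1))
for n in("top","scene"):
    c=cams.capture(n);np.savez(n+"5.npz",**c);cv2.imwrite(f"pics/{n}5.png",c["image"])
    a=c["image"][215:285,225:355] if n=="top" else c["image"][155:315,150:305]
    k=6 if n=="top" else 3.7
    cv2.imwrite(f"pics/{n}5c.png",cv2.resize(a,None,fx=k,fy=k,interpolation=cv2.INTER_CUBIC))
E
```

```text
[-0.33411315 -0.31677909  0.18441241] 29.5583
70 [ -0.4 239.9  69.5] [0.5 0.1 0.1]
65 [ -0.3 239.8  64.5] [ 1.   0.1 -0.8]
60 [ -0.3 239.8  59.5] [ 0.5 -0.4  0.5]
57 [-2.000e-01  2.399e+02  5.670e+01] [1.7 0.2 0.4]
55 [ -0.  240.   54.9] [ 0.8 -0.3  0. ]
53 [2.000e-01 2.402e+02 5.350e+01] [-0.8  0.3  3.7]
51 [  0.3 240.3  52. ] [-2.3 -0.5  7.4]
34.025 [ 0.8 -0.  -0.4]
```

View pics/top5c.png

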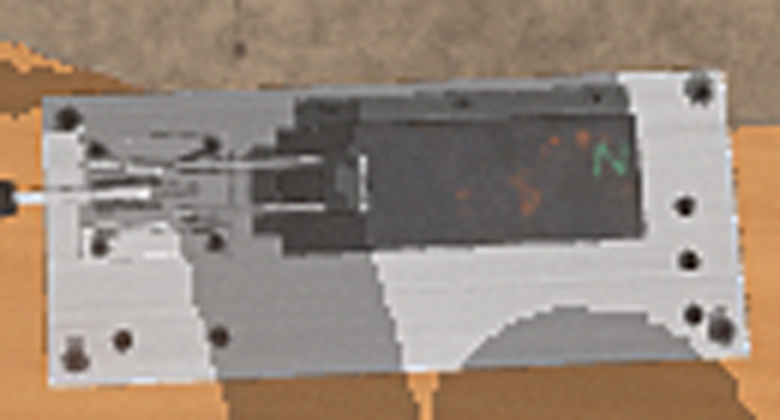

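View pics/scene5c.png

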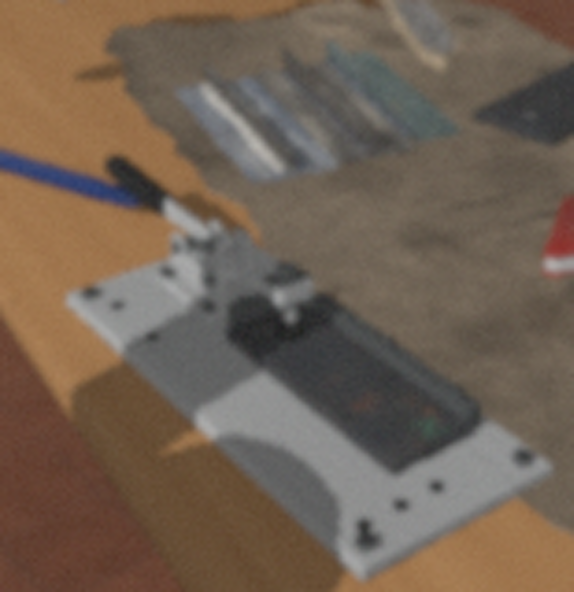

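View pics/top5.png

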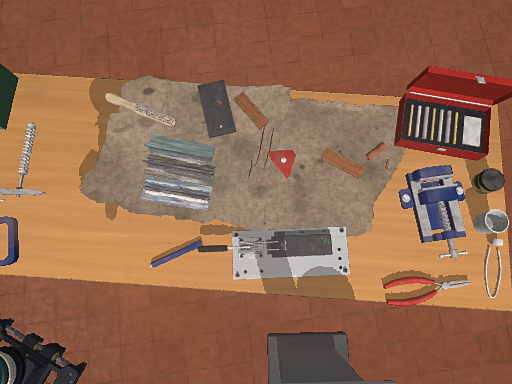

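```bash
python3 - <<'E'
from h import *
c=dict(np.load("top5.npz"));P=cloud(c)
g=c["image"].astype(float).mean(2)
def edge(u0,u1,va,vb,z,name):  # va,vb: predicted v at u0,u1; subpixel peak |dg/dv|
    us=np.arange(u0,u1+1);pts=[]
    for u in us:
        v=va+(vb-va)*(u-u0)/(u1-u0);vs=np.arange(int(round(v))-3,int(round(v))+4)
        d=np.abs(g[vs+1,u]-g[vs-1,u])
        k=d.argmax()
        if 0<k<len(d)-1 and d[k]>12:
            a,b,e=d[k-1:k+2];pts.append((u,vs[k]+.5*(a-e)/(a-2*b+e)))
    pts=np.array(pts);W_=ray(c,pts,z)[:,:2]
    for _ in range(3):
        q=np.polyfit(W_[:,1],W_[:,0],1);r=W_[:,0]-np.polyval(q,W_[:,1]);k=np.abs(r)<max(2*r.std(),3e-4);W_=W_[k]
    print(name,"yaw",-np.degrees(np.arctan(q[0])).round(2),"x at y=.0755",np.polyval(q,.0755).round(4),"rms",r.std().round(5),len(W_))
f=lambda x:(x+.5)/6-.5+225
h=lambda y:(y+.5)/6-.5+215
def E(n,x0,y0,x1,y1,z):
    u0,u1=int(np.ceil(f(x0))),int(f(x1));edge(u0,u1,h(y0),h(y1),z,n)
E("base near",60,385,740,355,.010)
E("base near lit",60,385,205,379,.010)
E("base far",50,98,715,72,.010)
E("base far railpart",300,88,618,76,.010)
E("rail face top/plate line",380,131,625,116,.018)
E("plate near",380,249,635,237,.018)
E("plate near all",295,253,635,237,.018)
m=(P[...,2]>.03)&(np.abs(P[...,0]-.508)<.03)&(P[...,1]>.28)&(P[...,1]<.4)
print("grip z",np.percentile(P[m],[10,50,90],axis=0).round(3).tolist())
E
```

```text
base near yaw 1.14 x at y=.0755 0.4293 rms 0.00066 93
base near lit yaw -0.71 x at y=.0755 0.4243 rms 0.00058 19
base far yaw 0.39 x at y=.0755 0.5583 rms 0.00249 94
base far railpart yaw 1.15 x at y=.0755 0.5567 rms 0.00043 47
rail face top/plate line yaw 0.44 x at y=.0755 0.544 rms 0.00112 38
plate near yaw 1.12 x at y=.0755 0.4843 rms 0.00033 41
plate near all yaw 1.31 x at y=.0755 0.4842 rms 0.00032 50
grip z [[0.502, 0.29, 0.049], [0.509, 0.319, 0.052], [0.515, 0.351, 0.055]]
```

```bash
python3 - <<'E'
from h import *
def fit(c,z,x0,y0,x1,y1,off,name,s):
    g=c["image"].astype(float).mean(2);f=lambda x:(x+.5)/6-.5+225;h=lambda y:(y+.5)/6-.5+off
    pts=[]
    for u in range(int(np.ceil(f(x0))),int(f(x1))+1):
        v=h(y0)+(h(y1)-h(y0))*(u-f(x0))/(f(x1)-f(x0));vs=np.arange(int(round(v))-2,int(round(v))+3)
        d=s*(g[vs+1,u]-g[vs-1,u]);k=d.argmax()
        if 0<k<4 and d[k]>10: a,b,e=d[k-1:k+2];pts.append((u,vs[k]+.5*(a-e)/(a-2*b+e)))
    W_=ray(c,np.array(pts),z)[:,:2];q=np.polyfit(W_[:,1],W_[:,0],1);r=W_[:,0]-np.polyval(q,W_[:,1])
    print(name,-np.degrees(np.arctan(q[0])).round(2),np.polyval(q,.0755).round(4),r.std().round(5),len(W_))
a=dict(np.load("top0.npz"));b=dict(np.load("top5.npz"))
fit(a,.010,310,98,620,80,220,"rail face line @z10 (before)",1)
fit(a,.026,310,98,620,80,220,"same @z26",1)
fit(b,.018,380,249,635,237,215,"plate near now",1)
fit(b,.018,290,253,635,237,215,"plate near now all",1)
for n,c,o in(("before",a,220),("now",b,215)):
    fit(c,.026,310,o-150 if n=="before" else 100,610,53 if n=="before" else 83,o,"rail far "+n,-1)
E
```

```text
rail face line @z10 (before) 0.84 0.5429 0.00041 51
same @z26 0.84 0.5413 0.0004 51
plate near now 1.1 0.4843 0.00038 43
plate near now all 1.27 0.4841 0.00039 58
rail far before 1.02 0.555 0.00052 50
rail far now 1.11 0.5549 0.00055 50
```

```bash
python3 - <<'E'
from cell import manip,order
print(manip.state()["clock"]); order.close_job()
E
```

```text
34.125
the job is handed in; nothing more can be done
```

The plate is home against the rail and end stop, the clamp is locked on it, and I handed the job in at 34.1 s. The hand-in gives no verdict, so this rests on my own checks.

**What I did:** With the clamp open, I pushed the plate against the side rail with both open fingers. I then pushed it along to the end stop until it held against about 22 N, and squared it to the rail again at about 14 N. Last, I swung the lever over and down through its centre and moved the arm clear.

**What the last checks showed:**
- **Plate angle:** the plate lies at 1.1 to 1.3° in the world frame. The rail edges and the fixture's base read mostly 0.8 to 1.15°. So it is parallel within what I can measure, with up to about 0.4° in doubt, or roughly 1 mm over its length. I left out three poor edge fits, two of them on the base (−0.7° and 0.4°) and one on the rail–plate line (0.4°).
- **Plate position:** its far edge is within about 1 mm of the rail face, and its end lines up with the stop in the top view.
- **End stop:** the fingers stopped about 2.5 mm earlier than I first estimated. I took that as an error in my estimate of the fixture's y position and corrected it, since the pictures showed the plate at the stop.
- **Clamp:** the push force peaked at about 6 N and then dropped as the lever went over centre. After the arm moved away, the lever lay level with its grip top at about 52 mm (54 mm expected when locked), and the foot was on the plate.
- **Other items:** the magnet square, flat bar and chisel look unmoved in the before and after top pictures.

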